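Lay the head-heavy burnisher in its rest

TASK

Pick up the heavy burnisher (the one with the square steel head) by its steel shank near its balance point, so that it comes up level, and keep it level while you carry it to the rosewood rest. Set it down, not dropped, with its head in the wide saddle and its shank in the narrow fork, and let go. Leave the slim burnisher and the porcelain dish where they are.

Things in the scene. Friction and masses are not known exactly. Their poses are not given: they have to be found in the camera images.
- burnisher_mid (a point): Heavy burnisher, 246 mm long, about 0.6 kg, lying on the table. Point: mid-length on its axis, 18 mm up; x runs from grip to head, z up. Along x (mm): 97 to 123 solid square steel head 36 wide and high; -30 to 97 square steel shank 16 wide and high; -42 to -30 brass ferrule, 25 dia.; -123 to -42 light boxwood grip, 36 dia. Head-heavy: balance point at x = +56; held far off it may tip.
- rest: Fixed rosewood rest, base 180 x 90 x 12 mm. Origin: centre of underside; x from fork to saddle, z up. Saddle at x = +53: 50 long, floor 40 high, 60 wide between cheeks 12 high, ends open. Fork at x = -53: 14 thick, floor 50 high, 40 wide between prongs 16 high. Free gap for fingers: x -46 to 28. Burnisher laid in it: its middle at x -57, y 0, z 58 mm, its x axis along the rest's x (same sense).
- slim_mid (a point): The slim burnisher, to be left alone: 169 mm long, round boxwood grip of 22 mm diameter and thin flat steel blade 8 mm thick, lying on the table. This point lies on its axis where grip and blade meet, 11 mm above the table; x points along the blade.
- dish: Small round white porcelain dish, 90 mm across, 24 mm high, to be left alone. Origin at the centre of its underside.
Not all that is in view belongs to the job. Leave any orange look-alike of the part that bears burnisher_mid alone. Leave any green look-alike of the rest alone.

How it is judged:
By the outcome, as a careful person would: the job done as asked, in the order asked, and still so for the second after the job is handed in, with the robot touching nothing.
It also fails if it takes over 40 s, if anything falls off the work surface, if the arm or the gripper's body presses on something with over 40 N, if the wrist force passes 120 N, or if a joint passes its speed limit or range.

ROBOT

A 7-joint arm with a two-finger parallel gripper is mounted at the origin on the work surface. World frame = base frame: x ahead of the robot, y to its left, z up, the work surface at z = 0. Lengths are in m, angles in rad, forces in N, time in s.
With the tool pointing down it reaches from about 0.4 to 0.85 m from the base axis. Payload 10.4 kg.
Tool frame: the origin (TCP) lies between the finger pads; the fingertips stand ahead of it and the grasp point (between the pads) lies 5 mm behind it (manip.tip_extent is the z of the fingertips in the tool frame, in m); z points along the fingers, y is the line along which they close (so a half turn about z gives the same grasp; the last joint's range is limited). The gripper opens to 85 mm and grips with 20 to 120 N. Pads are 22 mm wide; open, the fingers measure 114 mm over their backs; the gripper's body (76 mm by 85 mm) begins 54 mm behind the grasp point. The pads swing forward as they close: fully open they stand 13 mm farther back than shut.
Start: joints at [1.279, 0.332, -0.065, 1.46, 0.022, 1.35, -0.088], TCP at [0.166, -0.603, 0.245] pointing down, gripper open.
Joint ranges: [-2.6, 2.6], [-0.5, 2.12], [-1.47, 1.34], [0.16, 2.42], [-1.27, 4.41], [0.06, 2.06], [-2.6, 2.6]. Speed limits (rad/s): [2.22, 2.22, 2.79, 2.79, 3.14, 3.14, 3.14].

INTERFACE

Orientations are given as a unit quaternion [x, y, z, w].
In Python, from workcell import status, viewer, manip gives the robot as it stands.
- The arm moves only by the tool play_rows, never from a script. Its argument "plan" is one flat list of numbers, 7 for each row, row after row: the turn, a rotation vector about the tool's x, y, z in degrees, then the shift along the tool's x, y, z in m, then the opening, from 0 (shut) to 1 (fully open). In form: [ax, ay, az, dx, dy, dz, grip, ax, ay, az, dx, dy, dz, grip, ...]. A call has 1 to 20 rows; each row is the pose to reach, as a shift and turn from the pose commanded when the call began, along the tool's axes at that moment; what a row does not reach only later rows make up. A row lasts 1/8 s, in which the tool goes at most 62.5 mm and 10.7 degrees, less where a joint would pass 70% of its speed; a pose out of reach is approached as far as the arm can. A call with a gripper value outside its range is refused whole. The fingers move at their own pace and stop on an object; "squeeze" is the grip in N (left out, the last holds). Time passes only in rows, so rows that repeat a pose let the fingers close. It gives the time, the measured TCP pose, the force, the opening and the grip force at its end, in the units of the state.
- status.get_obs(): the state, without advancing time (a new reading comes with each control period).
- viewer.camera(name): name is "scene" or "side" or "wrist"; returns the picture (480x640x3 uint8, red, green, blue); there is no depth.
- viewer.camera_model(name): a dict with "fx", "fy", "cx", "cy" (pixels), "D" ([k1, k2, p1, p2, k3] as OpenCV has them; the pictures are not rectified), "R" (3x3) and "t" (3): a world point X has camera coordinates R X + t. Camera axes: x right, y down, z forward; pixel columns grow to the right and rows downward; lengths in m; the calibration is good to about 2 mm. A picture is of the moment at which its call begins: read the wrist's pose just before it. camera_model takes no time and is no camera call; for the wrist camera it gives the pose at the moment of the call.
- manip.hand_in(): hands the job in; it is judged then, once.
The state is a dict: "clock": time; "joint_pos": joint angles; "joint_velocities": joint speeds; "tau": joint torques, N m; "position": TCP position; "ee_rot": TCP orientation; "ft_force": force on the tool from outside, world axes, zero at the start; "torque": the same for the moment, N m; "grip_width": opening from 0.0 (shut) to 1.0 (fully open); "grasp_force": force on a finger pad.
Only numpy, scipy, OpenCV 4.12 (cv2) and the standard library are available. Lean on these libraries where they do the work, as an engineer would, in place of code of your own. Each camera call takes 0.05 s, during which the arm holds its last target. There are 200 camera calls.

## Working session

There is one attempt and no reset: what is moved stays moved. The work goes in short steps, Python scripts to look and compute and a tool call to move; the robot and the scene stay as the last step left them, time stands still between calls to the robot, and variables do not carry over. Pictures are saved under pics/ and viewed, at most 10 in all, crops included, and the job is handed in when it is done.

Besides the shell and the picture viewer there is one more tool, called after "Emit:" as name(argument=value, ...), one argument or row to a line, values as JSON. play_rows: Moves the arm, as the interface text tells. Its arguments: {"type":"object","properties":{"plan":{"type":"array","items":{"type":"number"}},"squeeze":{"type":"number"}},"required":["plan"]}

```bash
mkdir -p pics; ls; python3 - <<'E'
from workcell import status, viewer, manip
import cv2, numpy as np
for n in ("scene","side"):
    cv2.imwrite(f"pics/{n}0.png",viewer.camera(n)[:,:,::-1])
    m=viewer.camera_model(n);print(n,m)
o=status.get_obs();print({k:np.round(v,3) for k,v in o.items()},manip.tip_extent)
E
```

```text
pics
scene {'fx': 484.93282181250356, 'fy': 484.93282181250356, 'cx': 316.70700715706107, 'cy': 234.43714914662826, 'D': array([-0.1100749,  0.       ,  0.       ,  0.       ,  0.       ]), 'R': array([[-0.78388365,  0.62089891,  0.00331229],
       [ 0.45316561,  0.57575121, -0.68055233],
       [-0.42446126, -0.53197283, -0.73269199]]), 't': array([ 0.382896  , -0.18030668,  1.15457473])}
side {'fx': 547.7957451310963, 'fy': 547.7957451310963, 'cx': 327.84860940855157, 'cy': 245.18651944461283, 'D': array([-0.12048287,  0.        ,  0.        ,  0.        ,  0.        ]), 'R': array([[-0.98645248, -0.16395263,  0.00557192],
       [-0.11048551,  0.6388836 , -0.76132825],
       [ 0.12126196, -0.75162975, -0.6483427 ]]), 't': array([0.44287854, 0.11021946, 1.04875598])}
{'clock': np.float64(0.1), 'joint_pos': array([ 1.279,  0.333, -0.065,  1.461,  0.022,  1.35 , -0.089]), 'joint_velocities': array([ 0.001, -0.001,  0.001, -0.002, -0.   ,  0.001, -0.   ]), 'tau': array([ 1.0000e-03, -6.2675e+01,  4.9000e-02, -3.9243e+01,  1.6000e-02,
        7.0000e-03, -0.0000e+00]), 'position': array([ 0.166, -0.602,  0.245]), 'ee_rot': array([ 0.991,  0.134, -0.   , -0.001]), 'ft_force': array([ 0.037, -0.084, -0.594]), 'torque': array([-0.047,  0.048, -0.036]), 'grasp_force': np.float64(0.0), 'grip_width': np.float64(0.998)} 0.014
```

View pics/scene0.png

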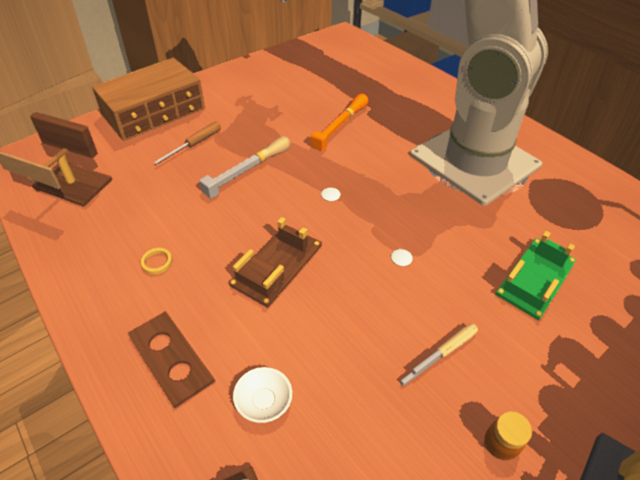

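View pics/side0.png

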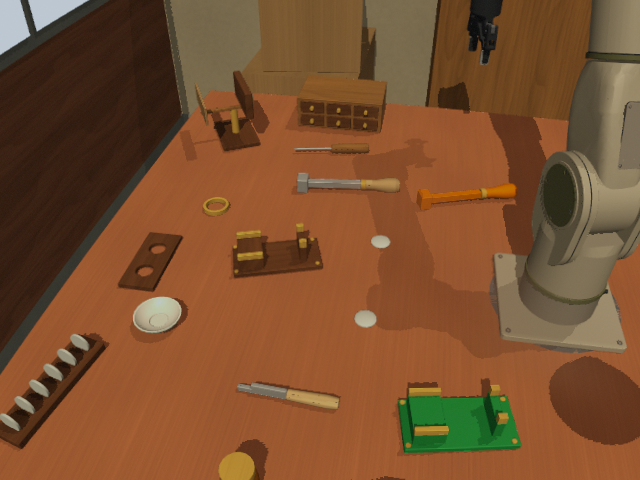

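Candidates, by scene pixel: grey steel with square head at (245,168), orange look-alike at (340,120), slim at (440,355), dark-handled awl at (187,143). I choose (245,168). For the rest, I choose the brown one at (275,262) over the green one at (537,275). Next is a close crop of both in the two views.

```bash
cat > h.py <<'E'
import cv2, numpy as np
from workcell import status, viewer, manip
from scipy.spatial.transform import Rotation as Ro
def ray(m,px):
    K=np.array([[m['fx'],0,m['cx']],[0,m['fy'],m['cy']],[0,0,1.]])
    u=cv2.undistortPoints(np.array(px,float).reshape(-1,1,2),K,np.array(m['D']))[:,0]
    d=np.c_[u,np.ones(len(u))]@m['R']
    return -m['R'].T@m['t'],d
def plane(m,px,z):
    c,d=ray(m,px); return c+d*((z-c[2])/d[:,2])[:,None]
def tri(ma,pa,mb,pb):
    out=[]
    (ca,da),(cb,db)=ray(ma,pa),ray(mb,pb)
    for a,b in zip(da,db):
        s=np.linalg.lstsq(np.c_[a,-b],cb-ca,rcond=None)[0]
        p,q=ca+a*s[0],cb+b*s[1]; out.append(np.r_[(p+q)/2,np.linalg.norm(p-q)])
    return np.array(out)
E
python3 - <<'E'
from h import *
a=cv2.imread("pics/scene0.png");b=cv2.imread("pics/side0.png")
def c(i,x,y):return cv2.resize(i[y:y+90,x:x+120],(400,300),interpolation=cv2.INTER_CUBIC)
cv2.imwrite("pics/crop.png",np.vstack([np.hstack([c(a,185,125),c(b,290,140)]),np.hstack([c(a,218,215),c(b,222,210)])]))
E
```

```text
(no output)
```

View pics/crop.png

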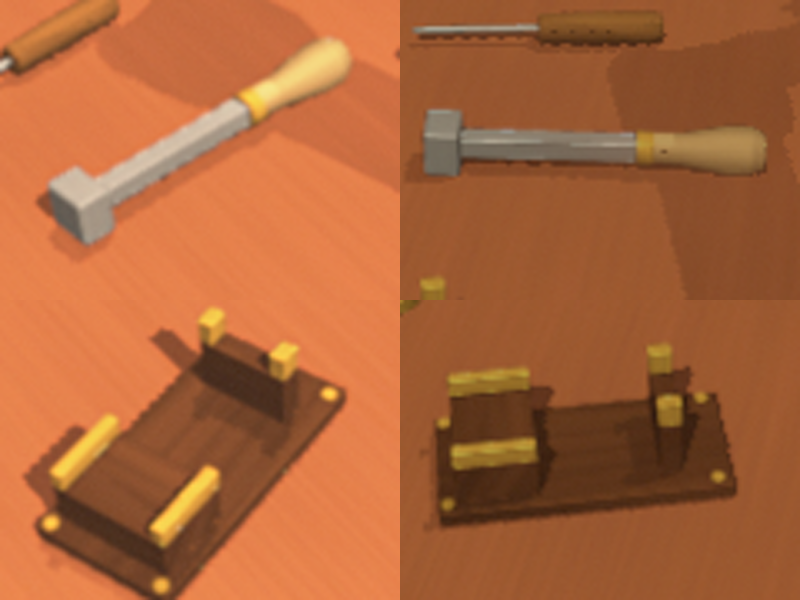

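The crops confirm the choices: the grey burnisher has a square steel head at scene (209,183), and the brown rest has gold cheeks and prongs. Saddle is at the lower left in the scene view, fork at the upper right.

```bash
python3 - <<'E'
from h import *
M={n:viewer.camera_model(n) for n in("scene","side")}
G={}
for n,(x,y,w,h) in {"scene":(218,215,120,90),"side":(222,222,110,66)}.items():
    im=cv2.imread(f"pics/{n}0.png")[y:y+h,x:x+w]
    hsv=cv2.cvtColor(im,cv2.COLOR_BGR2HSV)
    m=cv2.inRange(hsv,(18,120,110),(35,255,255))
    k,_,st,ce=cv2.connectedComponentsWithStats(m)
    G[n]=[(np.round(c+[x,y],1),s[4]) for c,s in zip(ce[1:],st[1:]) if s[4]>5]
    print(n,[(c.tolist(),int(a)) for c,a in G[n]])
T=lambda o,p:[[o[0]+q[0]/3.3333,o[1]+q[1]/3.3333] for q in p]
# burnisher: top of shank centre-line by the head and by the ferrule, head top centre
s=T((185,125),[(107,186),(243,107),(80,186)]); d=T((290,140),[(61,139),(237,142),(43,125)])
for n,p in(("scene",s),("side",d)):
    print(n,plane(M[n],p[:2],.026).round(4).tolist(),plane(M[n],p[2:],.036).round(4).tolist())
print(tri(M["scene"],s,M["side"],d).round(4))
E
```

```text
scene [([281.4, 220.5], 33), ([302.9, 230.9], 36), ([316.5, 242.8], 10), ([243.5, 259.0], 133), ([273.2, 275.2], 126), ([233.0, 281.3], 7), ([266.0, 300.3], 7)]
side [([299.4, 227.4], 50), ([248.0, 234.2], 150), ([302.4, 242.5], 69), ([311.8, 239.0], 10), ([234.5, 246.5], 8), ([249.6, 255.5], 185), ([317.0, 262.7], 7), ([236.0, 271.0], 9)]
scene [[0.5408, -0.2863, 0.026], [0.4241, -0.3002, 0.026]] [[0.5594, -0.2863, 0.036]]
side [[0.5442, -0.286, 0.026], [0.4188, -0.3041, 0.026]] [[0.5574, -0.2868, 0.036]]
[[ 0.543  -0.2812  0.0299  0.0011]
 [ 0.4197 -0.308   0.0213  0.0035]
 [ 0.5581 -0.2894  0.0338  0.0008]]
```

```bash
python3 - <<'E'
from h import *
M={n:viewer.camera_model(n) for n in("scene","side")}
# order: prong A(-y side?), prong B, cheek A, cheek B
s=[(281.4,220.5),(302.9,230.9),(243.5,259.0),(273.2,275.2)]
d=[(299.4,227.4),(302.4,242.5),(248,234.2),(249.6,255.5)]
P=tri(M["scene"],s,M["side"],d);print(P.round(4))
c=(P[2]+P[3])/2;f=(P[0]+P[1])/2
v=c[:2]-f[:2];print("len",np.linalg.norm(v),"yaw",np.degrees(np.arctan2(v[1],v[0])),"origin",(c+f)[:2]/2)
q=T=[(316.5,242.8),(233,281.3),(266,300.3)];q2=[(317,262.7),(234.5,246.5),(236,271)]
S=tri(M["scene"],q,M["side"],[(317,262.7),(234.5,246.5),(236,271)]);print(S.round(4))
for n,p in(("scene",q),("side",[(311.8,239),(317,262.7),(234.5,246.5),(236,271)])):print(plane(M[n],p,.012).round(4).tolist())
o=status.get_obs();R=Ro.from_quat(o['ee_rot']);print(R.as_matrix().round(3), viewer.camera_model("wrist"))
E
```

```text
[[ 5.197e-01 -6.940e-02  6.020e-02  1.900e-03]
 [ 5.040e-01 -2.220e-02  6.070e-02  1.200e-03]
 [ 6.235e-01 -4.410e-02  4.720e-02  2.000e-04]
 [ 6.022e-01  1.980e-02  4.720e-02  1.000e-04]]
len 0.1064753394014871 yaw 18.438744212021717 origin [ 0.56233183 -0.02898733]
[[ 0.4748 -0.0182  0.0129  0.0017]
 [ 0.6547 -0.038   0.0134  0.0014]
 [ 0.6303  0.0334  0.0123  0.0021]]
[[0.4749, -0.0179, 0.012], [0.6547, -0.0382, 0.012], [0.6308, 0.0344, 0.012]]
[[0.4992, -0.0926, 0.012], [0.4748, -0.0204, 0.012], [0.6553, -0.0406, 0.012], [0.6303, 0.0317, 0.012]]
[[ 0.964  0.266 -0.   ]
 [ 0.266 -0.964  0.001]
 [-0.    -0.001 -1.   ]] {'fx': 430.22788624397566, 'fy': 430.22788624397566, 'cx': 318.29632066121127, 'cy': 237.02199264627768, 'D': array([-0.06700847,  0.        ,  0.        ,  0.        ,  0.        ]), 'R': array([[ 2.65465741e-01, -9.64120027e-01, -7.17162956e-04],
       [-9.22683025e-01, -2.54271856e-01,  2.89830741e-01],
       [-2.79613977e-01, -7.62784184e-02, -9.57077649e-01]]), 't': array([-0.62450797, -0.03727775,  0.37939066])}
```

Emit:
play_rows(
  plan=[0, 0, 8, 0.08, -0.052, 0, 0.7, 0, 0, 8, 0.12, -0.08, 0, 0.7, 0, 0, 8, 0.17, -0.115, 0.01, 0.7, 0, 0, 8, 0.22, -0.15, 0.03, 0.7, 0, 0, 8, 0.27, -0.18, 0.05, 0.7, 0, 0, 8, 0.3085, -0.208, 0.07, 0.7, 0, 0, 8, 0.3085, -0.208, 0.075, 0.7, 0, 0, 8, 0.3085, -0.208, 0.075, 0.7, 0, 0, 8, 0.3085, -0.208, 0.075, 0.7, 0, 0, 8, 0.3085, -0.208, 0.075, 0.7, 0, 0, 8, 0.3085, -0.208, 0.075, 0.7],
  squeeze=90,
)

```text
clock: 1.48
position: [0.4079, -0.3209, 0.1707]
ee_rot: [0.998, 0.064, 0.0, 0.0]
ft_force: [0.9, 0.5, 0.6]
grip_width: 0.699
grasp_force: 0.0
```

```bash
python3 - <<'E'
from h import *
import json
m=viewer.camera_model("wrist");im=viewer.camera("wrist")
cv2.imwrite("pics/w1.png",im[:,:,::-1])
json.dump({k:np.array(v).tolist() for k,v in m.items()},open("w1.json","w"))
E
```

```text
(no output)
```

View pics/w1.png

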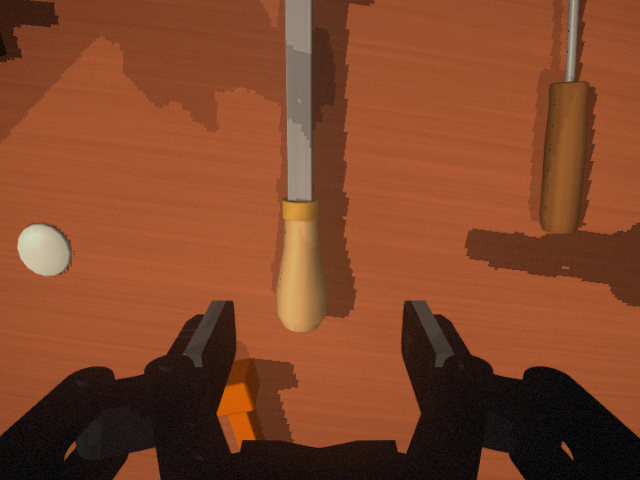

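The wrist view shows the shank running up the picture at column ~299, from the ferrule edge at (300,200). The orange look-alike's end is at (240,390), well below the fingers.

```bash
python3 - <<'E'
from h import *
import json
m={k:np.array(v) for k,v in json.load(open("w1.json")).items()}
im=cv2.imread("pics/w1.png")
hsv=cv2.cvtColor(im,cv2.COLOR_BGR2HSV)
mid=[]
for r in (10,60,110,160,190):
    x=np.where(hsv[r,260:340,1]<60)[0]+260
    p=plane(m,[(x.min(),r),(x.max()+1,r)],.026);print(r,x.min(),x.max(),p.round(4).tolist(),"w",np.linalg.norm(p[0]-p[1]).round(4))
    mid.append(p.mean(0))
mid=np.array(mid);v=mid[0]-mid[-1];v=v[:2]/np.linalg.norm(v[:2]);print("yaw",np.degrees(np.arctan2(v[1],v[0])))
e=plane(m,[(300,200.5)],.026)[0,:2];print("ferr",e)
B=e+v*.086;print("balance",B,"head",e+v*.14)
o=status.get_obs();X=Ro.from_quat(o['ee_rot']).as_matrix();print(o['position'],X.T@(np.r_[B,.09]-o['position']),np.degrees(np.arctan2(X[1,0],X[0,0])))
E
```

```text
10 286 311 [[0.5341, -0.2858, 0.026], [0.536, -0.3008, 0.026]] w 0.0152
60 287 310 [[0.5065, -0.2895, 0.026], [0.5083, -0.3037, 0.026]] w 0.0143
110 287 310 [[0.4777, -0.2926, 0.026], [0.4795, -0.3073, 0.026]] w 0.0147
160 288 311 [[0.4474, -0.2966, 0.026], [0.4493, -0.3116, 0.026]] w 0.0152
190 288 310 [[0.4283, -0.2987, 0.026], [0.4301, -0.3134, 0.026]] w 0.0148
yaw 6.8586641708602025
ferr [ 0.42239897 -0.30714538]
balance [ 0.50778353 -0.29687521] head [ 0.5613971 -0.2904265]
[ 0.40796525 -0.32066784  0.17061535] [ 0.1020149  -0.01087661  0.08064286] 7.345607900743241
```

Emit:
play_rows(
  plan=[0, 0, 0.5, 0.05, -0.01, 0.0, 0.7, 0, 0, 0.5, 0.101, -0.011, 0.03, 0.7, 0, 0, 0.5, 0.101, -0.011, 0.07, 0.7, 0, 0, 0.5, 0.101, -0.011, 0.1, 0.7, 0, 0, 0.5, 0.101, -0.011, 0.1, 0.7, 0, 0, 0.5, 0.101, -0.011, 0.1, 0.7, 0, 0, 0.5, 0.101, -0.011, 0.1, 0.7],
)

```text
clock: 2.4
position: [0.5077, -0.2968, 0.0721]
ee_rot: [0.998, 0.06, 0.001, 0.001]
ft_force: [0.1, -0.2, 0.2]
grip_width: 0.696
grasp_force: 0.0
```

```bash
python3 - <<'E'
from h import *
im=viewer.camera("wrist")
cv2.imwrite("pics/w2.png",im[:,:,::-1])
o=status.get_obs();X=Ro.from_quat(o['ee_rot']).as_matrix();print(o['position'],X.T@(np.array([.5065,-.297,.017])-o['position']),np.degrees(np.arctan2(X[1,0],X[0,0])))
m=viewer.camera_model("wrist");a=np.radians(6.9);v=np.array([np.cos(a),np.sin(a),0]);B=np.array([.5065,-.297,.018])
for d,z in((.041,.018),(.041,-.018),(.067,.018)):
    p=B+v*d+[0,0,z];K=np.array([[m['fx'],0,m['cx']],[0,m['fy'],m['cy']],[0,0,1.]])
    print(d,z,cv2.projectPoints(p[None],cv2.Rodrigues(m['R'])[0],m['t'],K,m['D'])[0].ravel())
E
```

```text
[ 0.50764612 -0.29674672  0.0718963 ] [-1.27447259e-03  2.37801683e-05  5.48940461e-02] 6.885583840776847
0.041 0.018 [318.47734258 199.05332615]
0.041 -0.018 [318.29546816 183.5145779 ]
0.067 0.018 [318.45893528 130.85148417]
```

View pics/w2.png

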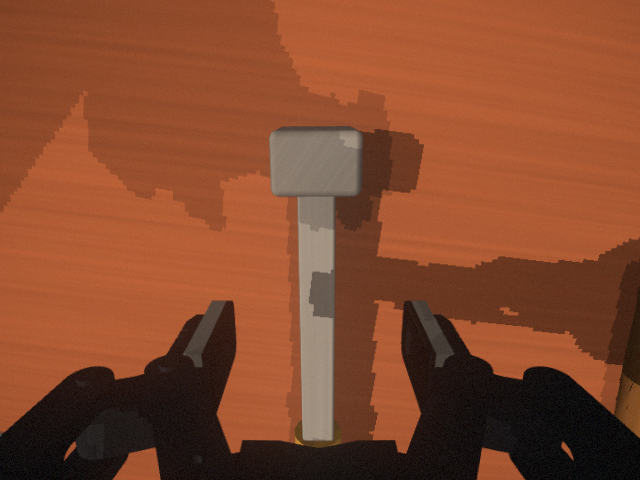

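The wrist view shows the head at rows 127–196, about 3 px above where I predicted. So the balance point is 1.3 mm further on, right under the tool, and the shank is centred between the fingers.

Emit:
play_rows(
  plan=[0, 0, 0, 0, 0, 0.03, 0.7, 0, 0, 0, 0, 0, 0.05, 0.7, 0, 0, 0, 0, 0, 0.055, 0.7, 0, 0, 0, 0, 0, 0.055, 0.7, 0, 0, 0, 0, 0, 0.055, 0.3, 0, 0, 0, 0, 0, 0.055, 0, 0, 0, 0, 0, 0, 0.055, 0, 0, 0, 0, 0, 0, 0.055, 0, 0, 0, 0, 0, 0, 0.055, 0, 0, 0, 0, 0, 0, 0.055, 0, 0, 0, 0, 0, 0, 0.055, 0],
  squeeze=90,
)

```text
clock: 3.82
position: [0.5073, -0.2963, 0.0162]
ee_rot: [0.998, 0.06, 0.0, 0.0]
ft_force: [-2.2, 1.2, 6.4]
grip_width: 0.168
grasp_force: 88.2
```

Emit:
play_rows(
  plan=[0, 0, 0, 0, 0, -0.01, 0, 0, 0, 0, 0, 0, -0.03, 0, 0, 0, 0, 0, 0, -0.06, 0, 0, 0, 0, 0, 0, -0.09, 0, 0, 0, 0, 0, 0, -0.11, 0, 0, 0, 0, 0, 0, -0.12, 0, 0, 0, 0, 0, 0, -0.12, 0, 0, 0, 0, 0, 0, -0.12, 0],
)

```text
clock: 4.82
position: [0.5063, -0.2959, 0.1344]
ee_rot: [0.998, 0.06, -0.001, -0.0]
ft_force: [-0.4, -0.0, -7.2]
grip_width: 0.169
grasp_force: 88.5
```

```bash
python3 - <<'E'
from h import *
o=status.get_obs();print({k:np.round(o[k],3) for k in("position","ee_rot","ft_force","torque","grip_width")})
w=viewer.camera("wrist")[:,:,::-1];s=viewer.camera("side")[:,:,::-1];c=viewer.camera("scene")[:,:,::-1]
cv2.imwrite("pics/w3.png",w);cv2.imwrite("pics/s3.png",s);cv2.imwrite("pics/c3.png",c)
cv2.imwrite("pics/l3.png",np.hstack([cv2.resize(w,(400,300)),cv2.resize(s[80:230,250:450],(400,300))]))
X=Ro.from_quat(o['ee_rot']).as_matrix()
a=np.radians(18.5);v=np.array([np.cos(a),np.sin(a),0]);t=np.array([.5635,-.0293,.1362])-.001*v
print(X.T@(t-o['position']),np.degrees(np.arctan2(X[1,0],X[0,0])))
E
```

```text
{'position': array([ 0.506, -0.296,  0.134]), 'ee_rot': array([ 0.998,  0.06 , -0.001, -0.   ]), 'ft_force': array([-0.421, -0.024, -7.165]), 'torque': array([0.032, 0.025, 0.015]), 'grip_width': np.float64(0.169)}
[ 0.08779426 -0.25762605 -0.00170131] 6.901497268575582
```

View pics/l3.png

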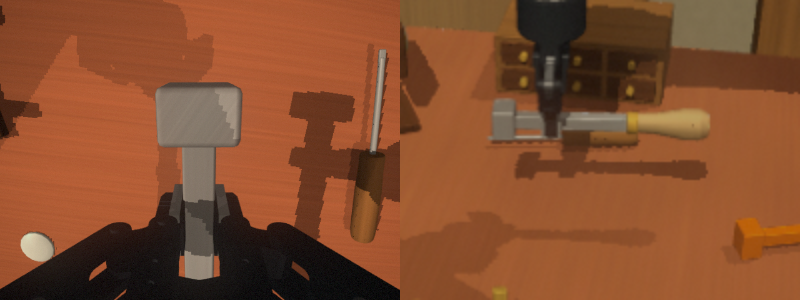

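The burnisher came up level: in the side view the shank is horizontal, and the moment on the wrist is small. Next I carry it over the rest.

Emit:
play_rows(
  plan=[0, 0, -1, 0.005, -0.015, 0, 0, 0, 0, -3, 0.018, -0.05, 0, 0, 0, 0, -5, 0.034, -0.1, 0, 0, 0, 0, -7, 0.051, -0.15, 0, 0, 0, 0, -9, 0.068, -0.2, 0, 0, 0, 0, -11, 0.081, -0.24, 0, 0, 0, 0, -11.6, 0.088, -0.2576, 0, 0, 0, 0, -11.6, 0.088, -0.2576, 0, 0, 0, 0, -11.6, 0.088, -0.2576, 0, 0, 0, 0, -11.6, 0.088, -0.2576, 0, 0, 0, 0, -11.6, 0.088, -0.2576, 0, 0, 0, 0, -11.6, 0.088, -0.2576, 0, 0],
)

```text
clock: 6.48
position: [0.5633, -0.0303, 0.1353]
ee_rot: [0.987, 0.16, 0.0, 0.0]
ft_force: [-0.2, 0.7, -6.6]
grip_width: 0.17
grasp_force: 88.5
```

```bash
python3 - <<'E'
from h import *
import json
o=status.get_obs();print({k:np.round(o[k],4) for k in("position","ee_rot","ft_force","torque","grip_width")})
m=viewer.camera_model("wrist");w=viewer.camera("wrist")[:,:,::-1]
json.dump({k:np.array(v).tolist() for k,v in m.items()},open("w4.json","w"))
s=viewer.camera("side")[:,:,::-1];c=viewer.camera("scene")[:,:,::-1]
cv2.imwrite("pics/w4.png",w);cv2.imwrite("pics/s4.png",s);cv2.imwrite("pics/c4.png",c)
E
```

```text
{'position': array([ 0.5633, -0.0303,  0.1353]), 'ee_rot': array([9.870e-01, 1.604e-01, 0.000e+00, 1.000e-04]), 'ft_force': array([-0.164 ,  0.6802, -6.6407]), 'torque': array([-0.005 ,  0.0391,  0.0222]), 'grip_width': np.float64(0.1703)}
```

View pics/w4.png

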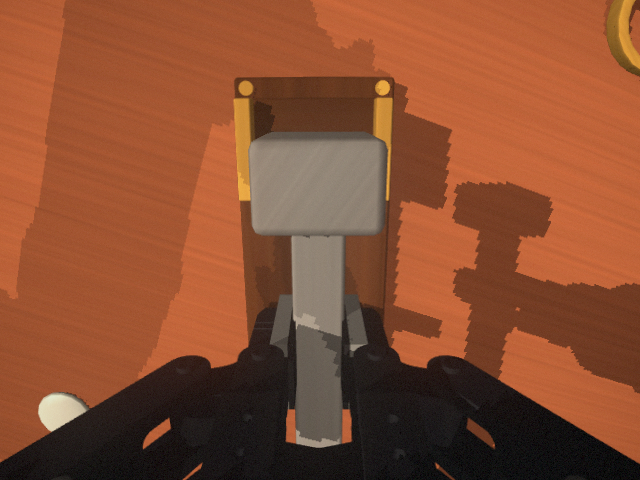

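The rest lies under the load. Its saddle-end screws are at (246,88) and (382,88), and the head covers columns 250–387 down to row 235.

```bash
python3 - <<'E'
from h import *
import json
m={k:np.array(v) for k,v in json.load(open("w4.json")).items()}
p0=np.array([.5633,-.0303,.1353]);X=Ro.from_quat([.987,.1604,0,0.0001]).as_matrix()
print("yaw",np.degrees(np.arctan2(X[1,0],X[0,0])))
im=cv2.imread("pics/w4.png");hsv=cv2.cvtColor(im,cv2.COLOR_BGR2HSV)
g=cv2.inRange(hsv,(18,120,110),(35,255,255))[70:210,225:400]
k,_,st,ce=cv2.connectedComponentsWithStats(g);print([( (c+[225,70]).round(1).tolist(),s.tolist()) for c,s in zip(ce[1:],st[1:]) if s[4]>20])
t=lambda px,z:((plane(m,px,z)-p0)@X).round(4).tolist()
print("screws",t([(246,88.5),(382.5,88.5)],.012), plane(m,[(246,88.5),(382.5,88.5)],.012).round(4).tolist())
print("base end",t([(235,78),(394,78)],.012))
print("cheek outer edges",t([(234.5,98),(240,200),(394,98),(390.5,200)],.052))
hz=p0[2]+.0018+.018
print("head",t([(250,215),(387,215),(318,233),(318,143)],hz))
print("shank",t([(292.5,240),(345,240),(296,400),(342,400)],hz-.010))
E
```

```text
yaw 18.461186227604742
[([383.1, 87.2], [152, 11, 12, 14, 118]), ([242.7, 188.7], [13, 102, 12, 28, 212])]
screws [[0.0847, -0.0404, 0.1233], [0.0847, 0.036, 0.1233]] [[0.6309, 0.0348, 0.012], [0.655, -0.0377, 0.012]]
base end [[0.0904, -0.0463, 0.1233], [0.0903, 0.0422, 0.1233]]
cheek outer edges [[0.0788, -0.0396, 0.0833], [0.0295, -0.0394, 0.0833], [0.0787, 0.0359, 0.0833], [0.0294, 0.0364, 0.0833]]
head [[0.0472, -0.0178, -0.0198], [0.0472, 0.018, -0.0198], [0.0423, -0.0001, -0.0198], [0.0657, -0.0001, -0.0198]]
shank [[0.0373, -0.0075, -0.0098], [0.0372, 0.0078, -0.0098], [-0.0181, -0.0074, -0.0098], [-0.0181, 0.0078, -0.0098]]
```

Emit:
play_rows(
  plan=[0, 0, 0, -0.0005, -0.002, 0.01, 0, 0, 0, 0, -0.0005, -0.002, 0.03, 0, 0, 0, 0, -0.0005, -0.002, 0.05, 0, 0, 0, 0, -0.0005, -0.002, 0.063, 0, 0, 0, 0, -0.0005, -0.002, 0.07, 0, 0, 0, 0, -0.0005, -0.002, 0.073, 0, 0, 0, 0, -0.0005, -0.002, 0.075, 0, 0, 0, 0, -0.0005, -0.002, 0.076, 0, 0, 0, 0, -0.0005, -0.002, 0.076, 0, 0, 0, 0, -0.0005, -0.002, 0.076, 0],
)

```text
clock: 7.88
position: [0.5623, -0.0282, 0.0595]
ee_rot: [0.987, 0.161, 0.0, 0.0]
ft_force: [0.7, -0.2, -6.8]
grip_width: 0.17
grasp_force: 88.5
```

```bash
python3 - <<'E'
from h import *
o=status.get_obs();print({k:np.round(o[k],4) for k in("position","ee_rot","ft_force","torque")})
s=viewer.camera("side")[:,:,::-1];c=viewer.camera("scene")[:,:,::-1]
cv2.imwrite("pics/l5.png",np.hstack([cv2.resize(s[170:290,210:370],(400,300),interpolation=2),cv2.resize(c[190:310,210:370],(400,300),interpolation=2)]))
E
```

```text
{'position': array([ 0.5623, -0.0282,  0.0595]), 'ee_rot': array([9.870e-01, 1.607e-01, 2.000e-04, 1.000e-04]), 'ft_force': array([ 0.6747, -0.1995, -6.7513]), 'torque': array([ 0.0117, -0.0274,  0.0083])}
```

View pics/l5.png

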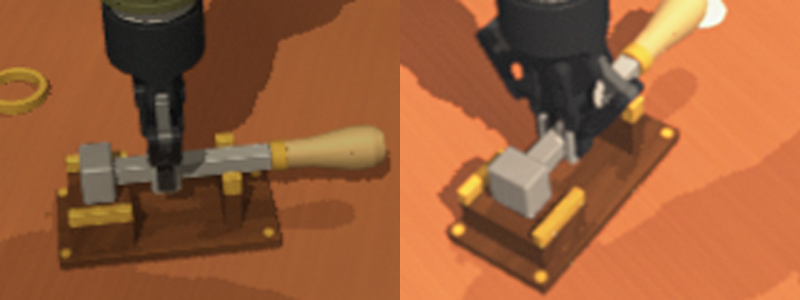

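The head is between the cheeks and the shank between the prongs, still about 3 mm above contact. I'll lower slowly and watch the force.

Emit:
play_rows(
  plan=[0, 0, 0, 0, 0, 0.001, 0, 0, 0, 0, 0, 0, 0.0017, 0, 0, 0, 0, 0, 0, 0.0025, 0, 0, 0, 0, 0, 0, 0.003, 0, 0, 0, 0, 0, 0, 0.003, 0],
)

```text
clock: 8.6
position: [0.5623, -0.0281, 0.0563]
ee_rot: [0.987, 0.161, 0.0, 0.0]
ft_force: [-0.1, 0.4, -6.4]
grip_width: 0.168
grasp_force: 88.8
```

Emit:
play_rows(
  plan=[0, 0, 0, 0, 0, 0.0005, 0, 0, 0, 0, 0, 0, 0.001, 0, 0, 0, 0, 0, 0, 0.001, 0],
)

```text
clock: 8.98
position: [0.5623, -0.0282, 0.0562]
ee_rot: [0.987, 0.161, 0.0, 0.0]
ft_force: [-6.0, -0.3, 6.7]
grip_width: 0.17
grasp_force: 90.5
```

Contact made: the rest now carries the load. Letting go, then straight up.

Emit:
play_rows(
  plan=[0, 0, 0, 0, 0, -0.0004, 0, 0, 0, 0, 0, 0, -0.0004, 0.25, 0, 0, 0, 0, 0, -0.0004, 0.35, 0, 0, 0, 0, 0, -0.0004, 0.5, 0, 0, 0, 0, 0, -0.0004, 0.6, 0, 0, 0, 0, 0, -0.0004, 0.6, 0, 0, 0, 0, 0, -0.0004, 0.6, 0, 0, 0, 0, 0, -0.02, 0.6, 0, 0, 0, 0, 0, -0.05, 0.6, 0, 0, 0, 0, 0, -0.09, 0.6, 0, 0, 0, 0, 0, -0.13, 0.6, 0, 0, 0, 0, 0, -0.15, 0.6, 0, 0, 0, 0, 0, -0.15, 0.6, 0, 0, 0, 0, 0, -0.15, 0.6],
)

```text
clock: 10.72
position: [0.5618, -0.0282, 0.205]
ee_rot: [0.987, 0.161, -0.0, 0.0]
ft_force: [-0.0, -0.6, -0.5]
grip_width: 0.604
grasp_force: 0.0
```

```bash
python3 - <<'E'
from h import *
s=viewer.camera("side")[:,:,::-1];c=viewer.camera("wrist")[:,:,::-1]
cv2.imwrite("pics/l6.png",np.hstack([cv2.resize(s[170:290,210:370],(400,300),interpolation=2),cv2.resize(c,(400,300))]))
E
```

```text
(no output)
```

View pics/l6.png

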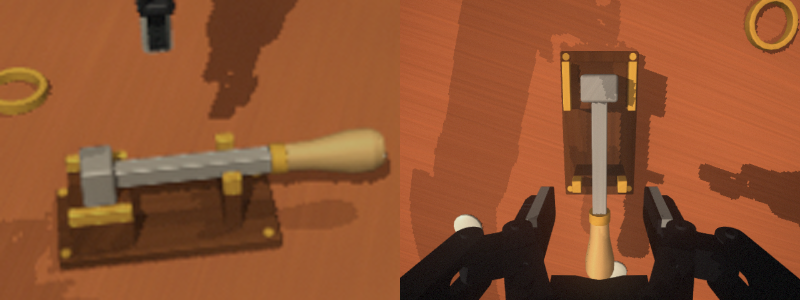

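The burnisher lies centred, its head in the saddle and its shank in the fork, and the gripper is clear of it.

```bash
python3 -c "
from workcell import manip
print(manip.hand_in())"
```

```text
the job is handed in; nothing more can be done
None
```

The heavy burnisher was picked up at its balance point, carried level and set down in the rosewood rest with its head in the saddle and its shank in the fork; it was released and the job handed in at about 11 s.

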